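# Set up the canister stand: swing its leg into the catch, then pump the suction foot

### The job

Make the canister stand steady for work: swing its folded leg out, by the levelling screw at its end, until it snaps into the steel catch block and stays held there, its stop buffer resting on the post; ease it home, without driving the buffer to its bottom. Then press the suction-foot treadle right down to its stop, hold it there for half a second and let it spring back up. Do not knock the canister or the other things on the bench.

Things in the scene. Friction and masses are not known exactly. Their poses are not given: they have to be found in the camera images.
- stand: aluminium stand fixed to the bench, 18 mm high, carrying a canister. Origin: on the bench under the leg's vertical hinge axis (the post at the stand's end). Its x axis points along the folded leg; the canister's round platform (112 mm across) is centred at x -20, y +130 mm
- leg (a joint): swing-out leg, vertical hinge: 0 = folded along the stand's +x, growing clockwise seen from above (towards the stand's -y), limit 2.75 rad; stiff, stays where left. Aluminium bar 18 mm wide, 50 to 64 mm above the bench, reaching 195 mm from the axis. The angle at which it seats is not known: 1.65 to 2.3 rad, wherever the catch block stands
- leg_knob (a point): centre of the top of the leg's levelling screw: an upright round steel knob, 18 mm in diameter and 46 mm tall (64 to 110 mm above the bench), 140 mm from the hinge axis
- leg_ball (a joint): spring ball (16 mm) under the leg, 178 mm from the axis: m pushed up, 0 = out. It must ride over the fixed steel bump of the catch block (dark block 92 x 120 mm, 30 mm high, 5 kg, on the bench in the leg's path, not measured) and drop out beyond it: touches 9 mm before the bump's centre, 0.003 on top, 0 again beyond. About 8 to 11 N at the knob
- stop_buffer (a joint): sprung rubber ball (14 mm) on the leg's leading side, 178 mm from the axis: m pushed in. It meets the catch block's post (70 mm tall) when the leg is just past the bump. 0 = free; about 0.004 with the leg snapped in and let go; over 0.012 = rammed; 0.014 = bottomed. 1 N per mm
- treadle (a joint): angle of the suction-foot treadle: 0 = up, 0.25 rad = down on its stop; it springs back. It needs about 4 N to start and 8 N at the stop
- treadle_pad (a point): middle of the top face of the treadle's ribbed steel pad, 50 x 56 mm, 102 mm from the hinge axis along the stand's +x, about 34 mm above the bench when up and 20 mm when down; its hinge (along the stand's y) is 48 mm from the leg's axis. The folded leg lies over it
- canister: loose steel canister with brass rims and a black spoked top, 90 mm across, 88 mm tall, standing on the stand's platform; origin: centre of its underside (bystander; leave alone)
- canister_b: another such canister, on a yellow mat at the robot's right (bystander; leave alone)
- canister_c: another such canister, on a yellow mat at the robot's left (bystander; leave alone)
- jar: small clear jar, 46 mm across, 52 mm tall, beside the stand (bystander; leave alone)
- driver: screwdriver 170 mm long with grey handle, lying by the stand (bystander; leave alone)
- tray: open white tray with washers, 95 x 70 x 24 mm (bystander; leave alone)
- collar: brass ring 60 mm across, 14 mm high, lying by the stand (bystander; leave alone)
- bottle: white bottle 52 mm across, 150 mm tall, at the far side of the bench (bystander; leave alone)

How it is judged (in metres and radians):
On the way, in this order (a step that is already met when the one before it is completed fails the run):
1. the leg is snapped past the catch bump and held with its buffer on the post (value of joint stop_buffer between 0.0025 and 0.012 m and value of joint leg above 1.5 rad and velocity of joint leg between -0.1 and 0.1 rad/s), for 0.3 s.
2. the treadle is held down on its stop while the leg is seated (value of joint treadle above 0.225 rad and value of joint stop_buffer above 0.0025 m), for 0.3 s.
At the end, for the whole second after the job is handed in: leg out past 1.5 rad, at rest, seated in the catch (stop buffer pressed in 2.5 to 12 mm, nobody touching it); treadle has been on its stop and is back up (below 0.03 rad); loose things at rest where they were (within 30 mm, the stand's canister 12 mm) (all of step 1 and value of joint treadle below 0.03 rad and linear speed of each of canister, canister_b, canister_c, jar, driver, tray, collar, bottle below 0.02 m/s).
It fails at once if the stop buffer is driven past 12 mm (the leg is rammed) (value of joint stop_buffer above 0.012 m).
It fails at once if the stand's canister is shifted by more than 12 mm or tipped (distance of canister from where it was at the start of the episode above 0.012 m or angle between canister's own z axis and vertical above 0.2 rad).
It fails at once if a bystander is moved by more than 30 mm (distance of any of canister_b, canister_c, jar, driver, tray, collar, bottle from where it was at the start of the episode above 0.03 m).
It also fails if it takes over 67 s, if anything falls off the work surface, if the arm or the gripper's body presses on something with over 40 N, if the wrist force passes 120 N, or if a joint passes its speed limit or range.

### The arm

A 6-joint arm with a two-finger parallel gripper is mounted at the origin on the work surface. World frame = base frame: x ahead of the robot, y to its left, z up, the work surface at z = 0. Lengths are in mm, angles in degrees, forces in N, time in s.
With the tool pointing down it reaches from about 300 to 850 mm from the base axis. Payload 4.2 kg.
Tool frame: the origin (TCP) lies on the centre line of the jaws, within the pads' length; the fingertips stand 11 mm ahead of it and the grasp point (between the pads) lies 8 mm behind it; z points along the fingers, y is the line along which they close (so a half turn about z gives the same grasp; the last joint's range is limited). The gripper opens to 91 mm and grips with 3 to 60 N. Pads are 32 mm wide; open, the fingers measure 118 mm over their backs; the gripper's body (76 mm by 178 mm) begins 60 mm behind the grasp point.
Start: joints at [69.844, 18.312, 89.639, -0, 72.044, -1.146], TCP at [187.306, 543.653, 224.976] pointing down, gripper open.
Joint ranges: [-177.97, 177.97], [-48.28, 115.42], [12.27, 149.76], [-77.06, 257.06], [2.81, 150.46], [-146.56, 146.56]. Speed limits (degrees/s): [147.25, 147.25, 180, 180, 180, 180].

### API

Orientations are given as [roll, pitch, yaw] about the fixed x, y, z axes, in that order (R = Rz(yaw) Ry(pitch) Rx(roll)).
In Python, from workcell import env, grab_frame, camera_model, models gives the robot as it stands.
- The arm moves only by the shell command python3 -m crank 'ROWS' [FORCE]. ROWS is text: rows parted by semicolons, each of 7 numbers parted by spaces: the closure, from -1 (fully open) to 1 (shut), so that 0 is half open, then the shift along the tool's x, y, z in mm, then the turn, a rotation vector about the tool's x, y, z in degrees. A call has 1 to 10 rows; each row shifts and turns the commanded pose from where the row before left it, along the tool's axes as they then stand; what a row does not reach is not made up. A row lasts 1/8 s, in which the tool goes at most 62.5 mm and 10.7 degrees, less where a joint would pass 70% of its speed; a pose out of reach is approached as far as the arm can. A call is refused whole if a number of a shift passes 62.5 or a number of a turn 10.7, either way. A call with a gripper value outside its range is refused whole. The fingers move at their own pace and stop on an object; FORCE is the grip in N (left out, the last holds). Time passes only in rows, so rows that do not move let the fingers close. It gives the time, the measured TCP pose, the force, the opening and the grip force at its end, in the units of the state.
- env.state(): the state, without advancing time (a new reading comes with each control period).
- grab_frame(name): name is "side" or "top" or "wrist"; returns the picture (480x640x3 uint8, blue, green, red); there is no depth.
- camera_model(name): a dict with "K" (3x3 intrinsics, pixels), "R" (3x3) and "t" (3): a world point X has camera coordinates R X + t; the wrist camera has in their place "mount" (4x4, takes a point from camera to tool coordinates, whose origin is the TCP and whose axes are the flange's). Camera axes: x right, y down, z forward; pixel columns grow to the right and rows downward; lengths in mm; the calibration is good to about 2 mm. The wrist camera is an equidistant fisheye: a pixel r from the principal point sees the ray r / f radians off the axis. A picture is of the moment at which its call begins: read the wrist's pose just before it. camera_model takes no time and is no camera call.
- env.job_done(): hands the job in; it is judged then, once.
Trained networks look in the newest picture that a camera, given by its name, has taken for a name from the list of things; names that differ only in an ending like _2 or _b are one class to them, and where a whole thing is asked for, a point or a joint stands for the part that bears it (a point fixed in the world has none). Each returns a list of dicts, best first, with "p" (0 to 1); they miss things now and then, are a little off and sometimes report something else, mostly with a low value. They report only what shows in the picture. A call takes as long as a camera call.
- models.search_frame(name, camera): "point" ([x, y, z] in mm, in world coordinates, good to about 4 mm: the middle of the surface that is visible of it).
The state is a dict: "time_s": time; "qpos": joint angles; "qvel": joint speeds; "effort": joint torques, N m; "ee_pos": TCP position; "ee_rot": TCP orientation; "force": force on the tool from outside, world axes, zero at the start; "torque": the same for the moment, N m; "gripper_width": finger opening in mm; "gripper_force": force on a finger pad.
Only numpy, scipy, OpenCV 4.12 (cv2) and the standard library are available. Lean on these libraries where they do the work, as an engineer would, in place of code of your own. Each camera call takes 0.05 s, during which the arm holds its last target. There are 200 camera calls.

## Working session

There is one attempt and no reset: what is moved stays moved. The work goes in short steps, Python scripts to look and compute and a shell command to move; the robot and the scene stay as the last step left them, time stands still between calls to the robot, and variables do not carry over. Pictures are saved under pics/ and viewed, at most 10 in all, crops included, and the job is handed in when it is done.

```bash
mkdir -p pics
python3 - <<'E'
from workcell import env, grab_frame, camera_model, models
import cv2
s=env.state(); print(s['time_s'],s['ee_pos'],s['ee_rot'])
for c in('top','side'):
    cv2.imwrite(f'pics/{c}1.png',grab_frame(c))
    for n in ['stand','leg','leg_knob','leg_ball','stop_buffer','treadle_pad','canister','jar','driver','tray','collar','bottle']:
        print(c,n,[( [round(v) for v in d['point']],round(d['p'],2)) for d in models.search_frame(n,c)[:3]])
E
```

```text
0.0 [187.14917309 543.19049604 224.11661209] [-1.79899151e+02 -5.88495977e-04  1.60989275e+02]
top stand [([539, 42, 30], 0.6)]
top leg [([605, 24, 67], 0.71)]
top leg_knob [([611, 23, 67], 0.9), ([540, 42, 29], 0.25)]
top leg_ball [([706, -203, 5], 0.22)]
top stop_buffer [([538, 40, 29], 0.37)]
top treadle_pad [([613, 20, 68], 0.71)]
top canister [([473, -520, 91], 0.87), ([494, 143, 105], 0.83), ([627, 516, 90], 0.58)]
top jar [([607, 21, 64], 0.54), ([404, 43, 51], 0.46)]
top driver [([422, 265, 20], 0.84)]
top tray [([703, -204, 5], 0.75)]
top collar [([615, 194, 10], 0.63)]
top bottle [([641, -433, 97], 0.64)]
side stand [([543, 25, 27], 0.89)]
side leg [([629, 23, 63], 0.65), ([631, -452, 97], 0.6)]
side leg_knob [([627, 24, 63], 0.6)]
side leg_ball []
side stop_buffer [([613, 498, 73], 0.59)]
side treadle_pad [([620, 17, 36], 0.59)]
side canister [([463, -540, 94], 0.91), ([484, 116, 107], 0.78), ([614, 493, 75], 0.58)]
side jar [([393, 33, 48], 0.65)]
side driver [([415, 258, 20], 0.64)]
side tray [([617, 22, 31], 0.7), ([626, 23, 63], 0.41)]
side collar [([611, 194, 12], 0.73)]
side bottle [([631, -450, 97], 0.71), ([609, 193, 12], 0.71)]
```

Run:
```python
from workcell import camera_model
for c in('top','side'): print(camera_model(c))
```

```text
{'K': array([[582.56285511,   0.        , 321.90631336],
       [  0.        , 582.56285511, 232.91834059],
       [  0.        ,   0.        ,   1.        ]]), 'R': array([[-0.00408045, -0.99996228, -0.00766676],
       [-0.99675408,  0.00468356, -0.08037014],
       [ 0.08040302,  0.00731393, -0.9967356 ]]), 't': array([  12.79722914,  564.79400748, 1549.30770848])}
{'K': array([[518.10949093,   0.        , 319.9951462 ],
       [  0.        , 518.10949093, 241.88764158],
       [  0.        ,   0.        ,   1.        ]]), 'R': array([[ 0.90796419, -0.41880377, -0.01429797],
       [-0.31797101, -0.6663333 , -0.67445857],
       [ 0.27293858,  0.61693057, -0.73817423]]), 't': array([-503.5431929 ,  255.80593884, 1268.84039605])}
```

View pics/top1.png

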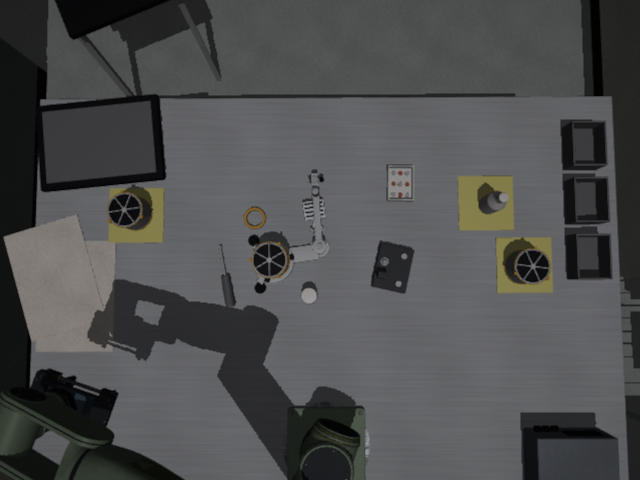

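View pics/side1.png

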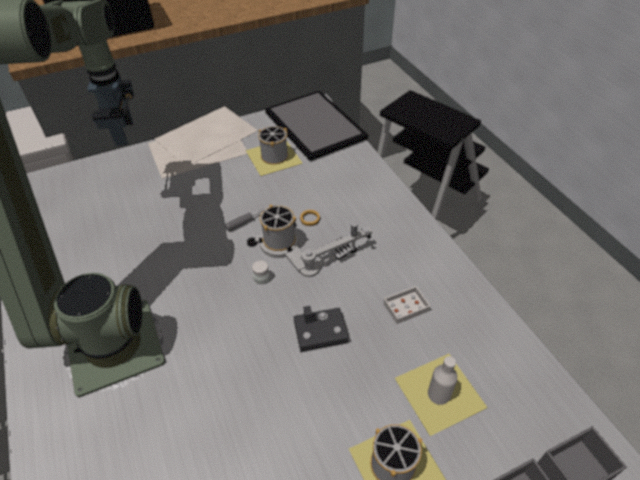

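The top view shows the hinge at about (320,247), the leg tip at (316,172), the canister at (269,260) and the catch block at (392,267). I'll zoom in on that area.

Run:
```python
import cv2
a=cv2.imread('pics/top1.png')[160:300,230:420]
cv2.imwrite('pics/crop.png',cv2.resize(a,None,fx=4,fy=4,interpolation=cv2.INTER_CUBIC))
```

```text
(no output)
```

View pics/crop.png

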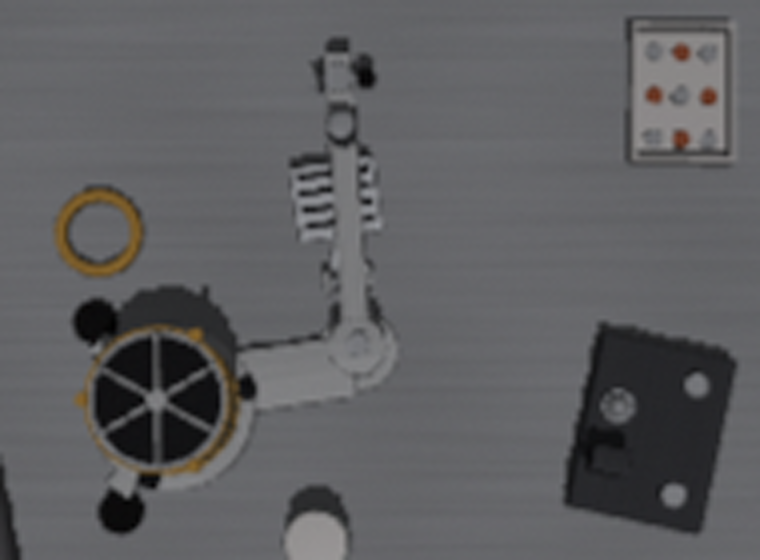

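The crop shows the knob at (341,118), hinge (357,343), bump (617,404) and post (607,447), which are top-image pixels (315.3,189.5), (319.3,245.8), (384.3,261) and (381.8,271.8).

```bash
cat > h.py <<'E'
import numpy as np
from workcell import env, grab_frame, camera_model, models
def px(c,u,v,z):
    m=camera_model(c);d=m['R'].T@np.linalg.inv(m['K'])@[u,v,1];o=-m['R'].T@m['t']
    return o+d*(z-o[2])/d[2]
def wpx(u,v,z,s):
    from scipy.spatial.transform import Rotation as R
    m=camera_model('wrist');K=m['K'];a=np.array([u-K[0,2],v-K[1,2]]);r=np.hypot(*a);th=r/K[0,0]
    d=np.array([*(np.sin(th)*a/max(r,1e-9)),np.cos(th)])
    Rt=R.from_euler('xyz',s['ee_rot'],degrees=True).as_matrix();M=np.array(m['mount'])
    o=s['ee_pos']+Rt@M[:3,3];d=Rt@M[:3,:3]@d
    return o+d*(z-o[2])/d[2]
E
python3 - <<'E'
from h import *
np.set_printoptions(precision=1,suppress=True)
k=px('top',315.3,189.5,110);h=px('top',319.3,245.8,66);b=px('top',384.3,261,32)
print(k,h,b,px('top',381.8,271.8,70))
print(np.linalg.norm((k-h)[:2]),np.linalg.norm((b-h)[:2]))
f=lambda p:np.degrees(np.arctan2(p[1]-h[1],p[0]-h[0]))
print(f(k),f(b),f(k)-f(b))
print(camera_model('wrist'),env.state()['qpos'])
for c,p in(('side',k),('side',h),('side',b)):
    m=camera_model(c);q=m['K']@(m['R']@p+m['t']);print(q[:2]/q[2])
E
```

```text
[669.6  26.2 110. ] [527.5  17.   66. ] [ 488.1 -156.    32. ] [ 458.8 -145.4   70. ]
142.33431837691603 177.4503321648514
3.7038226088858472 -102.84272844986923 106.54655105875507
{'K': array([[371.6,   0. , 322.9],
       [  0. , 371.6, 239.9],
       [  0. ,   0. ,   1. ]]), 'mount': array([[   0. ,   -1. ,   -0.3,   75.4],
       [   1. ,    0. ,   -0. ,    0.8],
       [   0. ,   -0.3,    1. , -159.7],
       [   0. ,    0. ,    0. ,    1. ]])} [69.8 18.3 89.6  0.  72.  -1.1]
[354.3 223.7]
[307.7 254. ]
[321.8 315.8]
```

```bash
python3 -m crank '-0.4 0 0 0 0 0 -7.6;-0.4 0 0 0 0 0 -7.6;-0.4 0 0 0 0 0 -7.5;-0.4 -30 -36 0 0 0 0;-0.4 -30 -36 0 0 0 0;-0.4 -30 -36 0 0 0 0;-0.4 -30 -36 0 0 0 0;-0.4 -30 -36 0 0 0 0;-0.4 -30 -36 0 0 0 0;-0.4 -30 -36 0 0 0 0'; python3 -m crank '-0.4 -30 -36 0 0 0 0;-0.4 -30 -36 0 0 0 0;-0.4 -30 -36 0 0 0 0;-0.4 -30 -36 0 0 0 0;-0.4 -30 -36 0 0 0 0;-0.4 -30 -36 0 0 0 0;-0.4 -30 -36 0 0 0 0;-0.4 -30 -36 0 0 0 0;-0.4 0 0 0 0 0 0'
```

```text
time_s: 2.55
ee_pos: [414.1, 304.6, 225.1]
ee_rot: [180.0, 0.0, -176.3]
force: [0.4, 1.0, -0.4]
gripper_width: 64.0
gripper_force: 0.0
time_s: 3.68
ee_pos: [672.8, 31.1, 223.9]
ee_rot: [-180.0, -0.0, -176.5]
force: [-0.9, -0.4, 0.4]
gripper_width: 64.0
gripper_force: 0.0
```

Run:
```python
from h import *; import cv2
s=env.state();im=grab_frame('wrist');cv2.imwrite('pics/w1.png',im);print(s['ee_pos'],s['ee_rot'])
import pickle;pickle.dump(s,open('s1.pkl','wb'))
for n in ('leg_knob','treadle_pad'): print(n,[(np.round(d['point']),d['p']) for d in models.search_frame(n,'wrist')[:2]])
```

```text
[672.77022035  31.11592932 223.91895114] [-1.79968813e+02 -4.46163591e-03 -1.76510437e+02]
leg_knob [(array([603.,  21.,  70.]), 0.78)]
treadle_pad [(array([626.,  41.,  33.]), 0.91)]
```

View pics/w1.png

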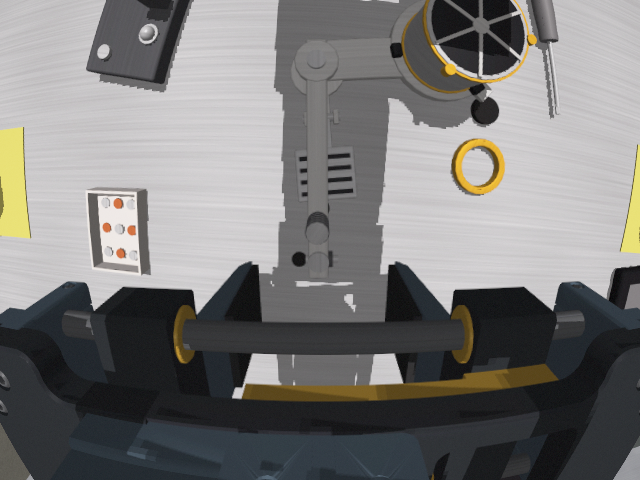

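The knob shows at about (317,217)–(317,238) and the hinge at (316,60). I'll check which end of the knob is the top against the top-camera estimate.

Run:
```python
from h import *; import pickle,cv2
np.set_printoptions(precision=1,suppress=True)
s=pickle.load(open('s1.pkl','rb'))
for u,v,z in((317,219,110),(317,238,110),(317,238,64),(316,60,66),(148,33,34)): print(u,v,z,wpx(u,v,z,s))
a=cv2.imread('pics/w1.png')[20:290,80:390]
cv2.imwrite('pics/w1c.png',cv2.resize(a,None,fx=2.2,fy=2.2,interpolation=cv2.INTER_CUBIC))
```

```text
317 219 110 [658.1  25.7 110. ]
317 238 110 [672.9  26.5 110. ]
317 238 64 [685.5  26.5  64. ]
316 60 66 [530.   16.3  66. ]
148 33 34 [ 490.5 -156.7   34. ]
```

View pics/w1c.png

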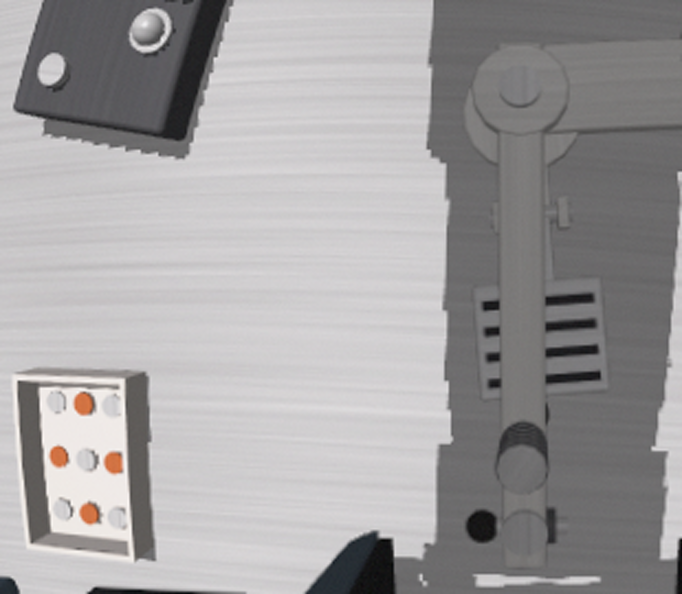

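Knob top measured at about (669,26), hinge (529,16.6), folded leg at 3.9°, and bump at radius 178 mm and angle -103°. The sizes agree with those given, so I'll descend and grip the knob.

```bash
python3 -m crank '-0.4 4.2 -4.6 33 0 0 0;-0.4 0 0 33 0 0 0;-0.4 0 0 34 0 0 0;-0.4 0 0 33 0 0 0;-0.4 0 0 0 0 0 0;0.3 0 0 0 0 0 0;0.6 0 0 0 0 0 0;0.7 0 0 0 0 0 0;1 0 0 0 0 0 0;1 0 0 0 0 0 0' 25
```

```text
time_s: 5.08
ee_pos: [667.5, 28.6, 92.3]
ee_rot: [-180.0, 0.0, -176.3]
force: [1.1, -1.5, 1.5]
gripper_width: 16.9
gripper_force: 25.0
```

```bash
python3 -m crank '1 0.15 -6.1 0 0 0 2.5;1 0.5 -12.2 0 0 0 5;1 0.5 -12.2 0 0 0 5;1 0.5 -12.2 0 0 0 5;1 0 0 0 0 0 0'
```

```text
time_s: 5.7
ee_pos: [664.5, -14.8, 92.3]
ee_rot: [180.0, 0.1, 166.1]
force: [2.5, -1.3, 1.4]
gripper_width: 17.2
gripper_force: 25.0
```

```bash
python3 -m crank '1 0.5 -12.2 0 0 0 5;1 0.5 -12.2 0 0 0 5;1 0.5 -12.2 0 0 0 5;1 0.5 -12.2 0 0 0 5;1 0.5 -12.2 0 0 0 5;1 0.5 -12.2 0 0 0 5;1 0.5 -12.2 0 0 0 5;1 0 0 0 0 0 0'; python3 -m crank '1 0.5 -12.2 0 0 0 5;1 0.5 -12.2 0 0 0 5;1 0.5 -12.2 0 0 0 5;1 0.5 -12.2 0 0 0 5;1 0.5 -12.2 0 0 0 5;1 0.5 -12.2 0 0 0 5;1 0.5 -12.2 0 0 0 5;1 0 0 0 0 0 0'
```

```text
time_s: 6.7
ee_pos: [621.5, -87.5, 92.3]
ee_rot: [179.9, 0.3, 131.2]
force: [5.0, -4.4, -2.4]
gripper_width: 17.1
gripper_force: 25.0
time_s: 7.7
ee_pos: [543.3, -122.0, 92.3]
ee_rot: [179.9, 0.3, 96.2]
force: [0.6, -8.0, -1.1]
gripper_width: 17.1
gripper_force: 25.0
```

```bash
python3 -m crank '1 0.2 -6.1 0 0 0 2.5;1 0.2 -6.1 0 0 0 2.5;1 0.2 -6.1 0 0 0 2.5;1 0.2 -6.1 0 0 0 2.5;1 0.2 -6.1 0 0 0 2.5;1 0 0 0 0 0 0'; python3 -m crank '1 0 -3.7 0 0 0 1.5;1 0 -2.4 0 0 0 1;1 0 0 0 0 0 0'; python3 -m crank '1 0 -2.4 0 0 0 1;1 0 0 0 0 0 0';python3 -m crank '1 0 -2.4 0 0 0 1;1 0 0 0 0 0 0';python3 -m crank '1 0 -2.4 0 0 0 1;1 0 0 0 0 0 0'
```

```text
time_s: 8.45
ee_pos: [512.6, -121.7, 92.3]
ee_rot: [179.9, 0.3, 83.8]
force: [-0.1, -9.8, 0.4]
gripper_width: 17.4
gripper_force: 25.0
time_s: 8.82
ee_pos: [506.7, -120.9, 92.3]
ee_rot: [179.9, 0.3, 81.3]
force: [-0.3, -9.5, 0.7]
gripper_width: 17.0
gripper_force: 25.0
time_s: 9.07
ee_pos: [504.9, -120.6, 92.3]
ee_rot: [179.9, 0.3, 80.3]
force: [1.5, -10.6, -1.0]
gripper_width: 17.5
gripper_force: 25.0
time_s: 9.32
ee_pos: [504.3, -120.5, 92.3]
ee_rot: [179.6, 0.3, 79.3]
force: [4.6, -11.1, -3.7]
gripper_width: 17.4
gripper_force: 25.0
time_s: 9.57
ee_pos: [502.0, -120.1, 92.4]
ee_rot: [179.6, 0.3, 78.3]
force: [3.9, -9.8, -2.4]
gripper_width: 17.4
gripper_force: 25.0
```

```bash
for i in 1; do python3 -m crank '1 0 -2.4 0 0 0 1;1 0 0 0 0 0 0'; python3 -m crank '1 0 -2.4 0 0 0 1;1 0 0 0 0 0 0';python3 -m crank '1 0 -2.4 0 0 0 1;1 0 0 0 0 0 0'; done
```

```text
time_s: 9.82
ee_pos: [497.2, -119.0, 92.3]
ee_rot: [179.9, 0.2, 77.3]
force: [-1.9, -8.5, 3.2]
gripper_width: 17.3
gripper_force: 25.0
time_s: 10.07
ee_pos: [492.9, -117.8, 92.2]
ee_rot: [-179.8, 0.2, 76.3]
force: [-6.6, -7.3, 6.7]
gripper_width: 17.8
gripper_force: 25.0
time_s: 10.32
ee_pos: [492.1, -117.6, 92.3]
ee_rot: [180.0, 0.2, 75.3]
force: [-2.1, -8.6, 1.4]
gripper_width: 17.3
gripper_force: 25.0
```

```bash
python3 -m crank '1 0 -1.2 0 0 0 0.5;1 0 0 0 0 0 0;1 0 0 0 0 0 0'; python3 -m crank '1 0 -1.2 0 0 0 0.5;1 0 0 0 0 0 0;1 0 0 0 0 0 0'
python3 - <<'E'
from h import *; import cv2
im=grab_frame('top')[230:290,300:420]; cv2.imwrite('pics/t2.png',cv2.resize(im,None,fx=6,fy=6,interpolation=cv2.INTER_CUBIC))
E
```

```text
time_s: 10.7
ee_pos: [491.9, -117.5, 92.3]
ee_rot: [179.9, 0.2, 74.8]
force: [-0.4, -8.5, -0.1]
gripper_width: 17.5
gripper_force: 25.0
time_s: 11.08
ee_pos: [491.6, -117.5, 92.3]
ee_rot: [179.8, 0.2, 74.4]
force: [2.9, -9.3, -2.0]
gripper_width: 17.8
gripper_force: 25.0
```

View pics/t2.png

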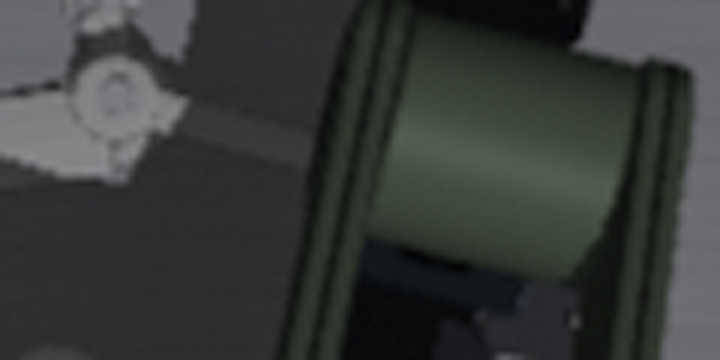

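Force shows the ball snapped over at about 108° and the leg is now loading the buffer. The arm hides the leg from the top camera, so I'll release gently, lift, and look from close by.

```bash
python3 -m crank '0.5 0 0 0 0 0 0;0.4 0 0 0 0 0 0;0.2 0 0 0 0 0 0;0.2 0 0 0 0 0 0;0.2 0 0 -20 0 0 0;0.2 0 0 -35 0 0 0;0.2 0 0 -40 0 0 0;0.2 0 0 -40 0 0 0;0.2 0 0 0 0 0 0'
python3 - <<'E'
from h import *; import cv2,pickle
s=env.state();im=grab_frame('wrist');cv2.imwrite('pics/w2.png',im);print(s['ee_pos'],s['ee_rot'])
pickle.dump(s,open('s2.pkl','wb'))
for n in ('leg_knob','treadle_pad','stop_buffer'): print(n,[(np.round(d['point']),d['p']) for d in models.search_frame(n,'wrist')[:2]])
E
```

```text
time_s: 12.25
ee_pos: [491.8, -115.4, 230.1]
ee_rot: [179.6, -0.0, 74.2]
force: [0.1, -0.2, -0.1]
gripper_width: 36.4
gripper_force: 0.0
[ 491.79266091 -115.355216    230.11986243] [ 1.79592452e+02 -2.31517880e-02  7.42009939e+01]
leg_knob [(array([510., -60.,  68.]), 0.72)]
treadle_pad [(array([621.,  30.,  33.]), 0.61)]
stop_buffer [(array([ 470., -150.,   66.]), 0.55)]
```

View pics/w2.png

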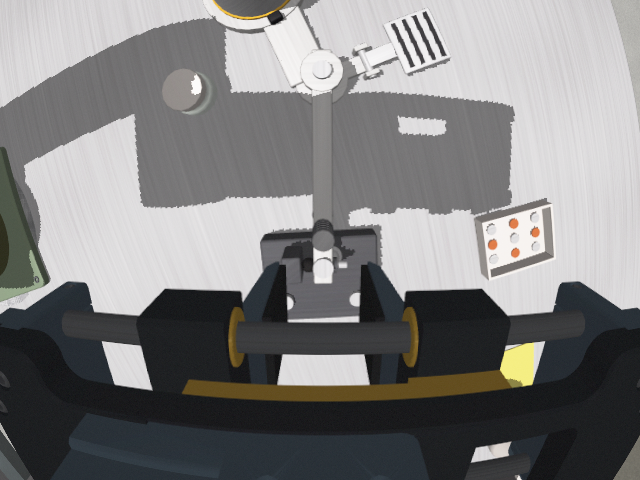

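The leg lies over the block, with its buffer by the post at about (305,260) and the knob top at about (322,240). The treadle pad is at about (417,41). I'll zoom to check the seating.

Run:
```python
from h import *; import pickle,cv2
np.set_printoptions(precision=1,suppress=True)
s=pickle.load(open('s2.pkl','rb'))
H=np.array([528.9,16.6])
for u,v,z in((323,240,110),(417,41,34),(321,70,66),(321,270,64)):
    p=wpx(u,v,z,s);d=p[:2]-H;print(p,np.hypot(*d),3.9-np.degrees(np.arctan2(d[1],d[0])))
a=cv2.imread('pics/w2.png')[220:330,250:400]
cv2.imwrite('pics/w2c.png',cv2.resize(a,None,fx=5,fy=5,interpolation=cv2.INTER_CUBIC))
```

```text
[ 493.  -117.8  110. ] 139.10037362520399 108.85798876200154
[629.3  28.9  34. ] 101.16218386090607 -3.090354172991335
[529.3  16.1  66. ] 0.6354566425158008 54.71932244783483
[ 480.1 -157.9   64. ] 181.20213860550987 109.53604191440502
```

View pics/w2c.png

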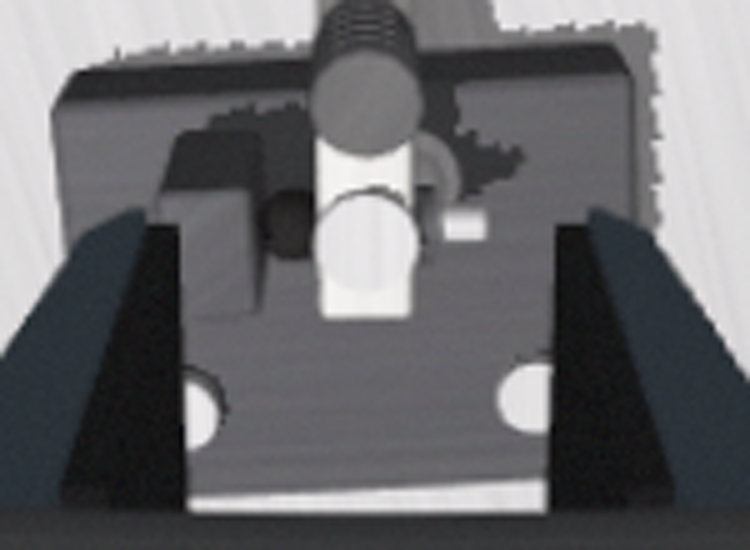

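Bar angle is about 109° (past the bump at 107°), and roughly 10.5 mm of the buffer shows against about 16 mm when free, so it is seated and pressed in. Next is the treadle, at about (630,27,34).

```bash
python3 -m crank '1 0 0 0 0 0 10;1 0 0 0 0 0 10;1 0 0 0 0 0 10;1 0 0 0 0 0 10;1 0 0 0 0 0 10;1 0 0 0 0 0 10;1 0 0 0 0 0 10'; python3 -m crank '1 37 -33 0 0 0 0;1 37 -33 0 0 0 0;1 37 -33 0 0 0 0;1 37 -33 0 0 0 0;1 0 0 0 0 0 0;1 0 0 50 0 0 0;1 0 0 50 0 0 0;1 0 0 40 0 0 0;1 0 0 20 0 0 0;1 0 0 0 0 0 0'
```

```text
time_s: 13.32
ee_pos: [489.3, -114.9, 225.3]
ee_rot: [-179.9, 0.2, 3.9]
force: [-0.1, -0.4, 0.0]
gripper_width: 0.4
gripper_force: 0.0
time_s: 14.58
ee_pos: [625.4, 26.5, 64.4]
ee_rot: [-180.0, 0.4, 4.1]
force: [0.2, -0.6, 0.3]
gripper_width: 0.1
gripper_force: 0.0
```

```bash
python3 -m crank '1 6 0 10 0 0 0;1 0 0 7 0 0 0;1 0 0 0 0 0 0'; python3 -m crank '1 0 0 4 0 0 0;1 0 0 4 0 0 0;1 0 0 0 0 0 0';python3 -m crank '1 0 0 2 0 0 0;1 0 0 0 0 0 0'
```

```text
time_s: 14.95
ee_pos: [633.7, 27.8, 49.7]
ee_rot: [-180.0, 0.0, 4.2]
force: [-0.3, -1.1, -0.4]
gripper_width: 0.2
gripper_force: 0.0
time_s: 15.32
ee_pos: [635.1, 28.0, 42.5]
ee_rot: [-180.0, -0.2, 4.2]
force: [2.3, 0.7, 3.5]
gripper_width: 0.6
gripper_force: 1.7
time_s: 15.58
ee_pos: [634.6, 27.9, 40.3]
ee_rot: [-180.0, -0.1, 4.2]
force: [2.3, 0.3, 4.8]
gripper_width: 0.4
gripper_force: 2.0
```

```bash
for i in 1; do python3 -m crank '1 0 0 2 0 0 0;1 0 0 2 0 0 0;1 0 0 0 0 0 0'; python3 -m crank '1 0 0 1.5 0 0 0;1 0 0 0 0 0 0';python3 -m crank '1 0 0 1.5 0 0 0;1 0 0 0 0 0 0'; done
```

```text
time_s: 15.95
ee_pos: [634.4, 27.9, 36.0]
ee_rot: [-180.0, -0.0, 4.2]
force: [3.2, 0.2, 5.6]
gripper_width: 0.6
gripper_force: 2.5
time_s: 16.2
ee_pos: [634.5, 27.9, 34.6]
ee_rot: [-180.0, -0.1, 4.2]
force: [4.0, 0.4, 6.2]
gripper_width: 0.7
gripper_force: 2.7
time_s: 16.45
ee_pos: [634.6, 27.9, 33.7]
ee_rot: [-180.0, -0.1, 4.2]
force: [3.0, 1.3, 8.3]
gripper_width: 0.6
gripper_force: 4.1
```

```bash
python3 -m crank '1 0 0 1.5 0 0 0;1 0 0 0 0 0 0'; python3 -m crank '1 0 0 1.5 0 0 0;1 0 0 0 0 0 0'
```

```text
time_s: 16.7
ee_pos: [634.7, 27.9, 32.5]
ee_rot: [-180.0, -0.1, 4.2]
force: [2.4, 0.3, 9.8]
gripper_width: 0.7
gripper_force: 4.8
time_s: 16.95
ee_pos: [634.7, 27.9, 31.4]
ee_rot: [-180.0, -0.1, 4.2]
force: [2.6, 0.3, 10.8]
gripper_width: 0.5
gripper_force: 5.7
```

```bash
python3 -m crank '1 0 0 1.5 0 0 0;1 0 0 0 0 0 0'; python3 -m crank '1 0 0 1.5 0 0 0;1 0 0 0 0 0 0';python3 -m crank '1 0 0 1 0 0 0;1 0 0 0 0 0 0'
```

```text
time_s: 17.2
ee_pos: [634.8, 27.9, 31.2]
ee_rot: [-180.0, -0.1, 4.2]
force: [-0.3, 0.5, 17.4]
gripper_width: 0.6
gripper_force: 9.1
time_s: 17.45
ee_pos: [634.8, 27.9, 31.1]
ee_rot: [180.0, -0.2, 4.2]
force: [-1.4, 0.3, 24.8]
gripper_width: 0.3
gripper_force: 12.5
time_s: 17.7
ee_pos: [634.9, 27.9, 30.9]
ee_rot: [180.0, -0.2, 4.2]
force: [-3.7, 0.2, 30.4]
gripper_width: 0.5
gripper_force: 14.8
```

The treadle is firmly on its stop: tip at z≈20 and force rising without motion. Hold, then ease up.

```bash
python3 -m crank '1 0 0 0 0 0 0;1 0 0 0 0 0 0;1 0 0 0 0 0 0;1 0 0 0 0 0 0;1 0 0 0 0 0 0;1 0 0 -8 0 0 0;1 0 0 -8 0 0 0;1 0 0 -10 0 0 0;1 0 0 -30 0 0 0;1 0 0 -40 0 0 0'; python3 -m crank '1 0 0 -50 0 0 0;1 0 0 -50 0 0 0;1 -40 0 0 0 0 0;1 0 0 0 0 0 0'
python3 - <<'E'
from h import *; import cv2
im=grab_frame('side')[190:360,200:440];cv2.imwrite('pics/s3.png',cv2.resize(im,None,fx=3.3,fy=3.3,interpolation=cv2.INTER_CUBIC))
for c in('top','side'):
  grab_frame(c)
  for n in('treadle_pad','canister','leg_knob'): print(c,n,[(np.round(d['point']),round(d['p'],2)) for d in models.search_frame(n,c)[:3]])
E
```

```text
time_s: 18.95
ee_pos: [631.1, 27.7, 120.2]
ee_rot: [-180.0, 0.5, 4.2]
force: [-0.1, 0.0, -0.5]
gripper_width: 0.8
gripper_force: 0.0
time_s: 19.45
ee_pos: [590.3, 24.7, 221.2]
ee_rot: [-180.0, 0.3, 4.2]
force: [0.4, 0.4, 0.6]
gripper_width: 0.4
gripper_force: 0.0
top treadle_pad []
top canister [(array([ 472., -519.,   92.]), 0.98), (array([625., 515.,  90.]), 0.86), (array([491., 151., 106.]), 0.85)]
top leg_knob [(array([506., -79.,  66.]), 0.84)]
side treadle_pad [(array([620.,  26.,  35.]), 0.88), (array([512.,  22.,  30.]), 0.69)]
side canister [(array([486., 117., 108.]), 0.89), (array([614., 497.,  74.]), 0.89), (array([ 464., -542.,   95.]), 0.73)]
side leg_knob [(array([499., -77.,  62.]), 0.93)]
```

View pics/s3.png

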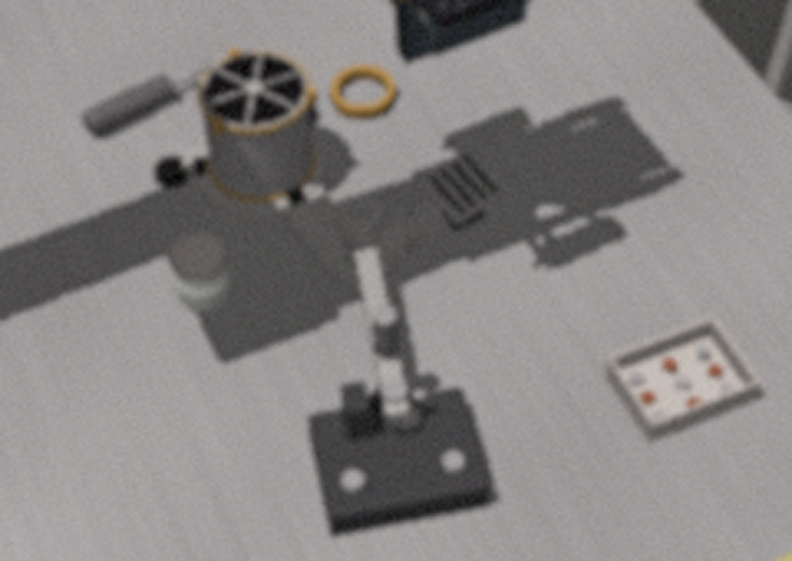

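The side view shows the leg seated on the block with its buffer against the post at (360,410). The treadle is back up at (465,190) and everything else is where it was.

```bash
python3 -c "
from workcell import env
print(env.job_done())"
```

```text
the job is handed in; nothing more can be done
None
```

I handed the job in at about 20 s of robot time: the leg is snapped into the catch with its buffer resting on the post, the treadle was held on its stop for over half a second and is back up, and nothing else on the bench looks moved. The hand-in returned no verdict; I judged the buffer as pressed in about 5 mm from the wrist picture.

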